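# Test the latching stop of the finds-recording turntable

### The arm

A 6-joint arm with a two-finger parallel gripper is mounted at the origin on the work surface. World frame = base frame: x ahead of the robot, y to its left, z up, the work surface at z = 0. Lengths are in m, angles in rad, forces in N, time in s.
With the tool pointing down it reaches from about 0.325 to 0.85 m from the base axis. Payload 15.5 kg.
Tool frame: the origin (TCP) lies at the very end of the fingers, on their centre line; the grasp point (between the pads) lies 19 mm behind it (r.grasp_offset is the distance from the TCP to the grasp point, in m); z points along the fingers, y is the line along which they close (so a half turn about z gives the same grasp; the last joint's range is limited). The gripper opens to 91 mm and grips with 3 to 60 N. Pads are 32 mm wide; open, the fingers measure 118 mm over their backs; the gripper's body (76 mm by 178 mm) begins 60 mm behind the grasp point.
Start: joints at [-1.438, 0.494, 1.345, -0, 1.302, -0.096], TCP at [0.142, -0.609, 0.214] pointing down, gripper open.
Joint ranges: [-2.91, 2.91], [-0.82, 2.16], [0.22, 2.67], [-1.22, 4.37], [0.12, 2.79], [-3.08, 3.08]. Speed limits (rad/s): [1.89, 1.89, 2.57, 3.01, 3.01, 3.01].

### API

Orientations are given as [roll, pitch, yaw] about the fixed x, y, z axes, in that order (R = Rz(yaw) Ry(pitch) Rx(roll)).
In Python, from bench import r gives the robot as it stands.
- The arm moves only by the tool jog_arm, never from a script. Its arguments are lists of equal length, an entry for each row: "offset": the shift along the tool's x, y, z normalised to -1 to 1, where 1 is 0.04 m, a list of three; "turn": the turn about the tool's z normalised to -1 to 1, where 1 is 0.08 rad. In form: {"offset": [[dx, dy, dz], ...], "turn": [turn, ...]}. A call has exactly 8 rows; each row shifts and turns the commanded pose from where the row before left it, along the tool's axes as they then stand; what a row does not reach is not made up. A row lasts 1/12 s, in which the tool goes at most 41.7 mm and 7.16 degrees, less where a joint would pass 70% of its speed; a pose out of reach is approached as far as the arm can. A call with a number of a shift or a turn outside -1 to 1 is refused whole. A call with a gripper value outside its range is refused whole. "gripper" is the finger opening in mm, from 0 to 91.2, set as the call begins (left out, the last holds). The fingers move at their own pace and stop on an object; the grip force is fixed at half the most. Time passes only in rows, so rows that do not move let the fingers close, or fill a call up. It gives the time, the measured TCP pose, the force, the opening and the grip force at its end, in the units of the state.
- r.get_state(): the state, without advancing time (a new reading comes with each control period).
- r.capture(name): name is "scene" or "top" or "wrist"; returns (picture, depth): 384x512x3 uint8, red, green, blue; 384x512 float32, m along the optical axis (not along the pixel's ray), 0 where there is no reading.
- r.get_calibration(name): a dict with "fovy" (degrees; the focal length in pixels is half the picture's height over the tangent of half this angle, whatever the lens; pixels are square), "cx", "cy" (the principal point, pixels), "rvec" (rotation vector, rad) and "tvec" (3), from world to camera coordinates, as OpenCV has them. Camera axes: x right, y down, z forward; pixel columns grow to the right and rows downward; lengths in m; the calibration is good to about 2 mm. A picture is of the moment at which its call begins: read the wrist's pose just before it. get_calibration takes no time and is no camera call; for the wrist camera it gives the pose at the moment of the call.
- r.hand_in(): hands the job in; it is judged then, once.
The state is a dict: "time_s": time; "joint_positions": joint angles; "qd": joint speeds; "effort": joint torques, N m; "tcp_pos": TCP position; "eef_rot": TCP orientation; "wrist_force": force on the tool from outside, world axes, zero at the start; "wrist_torque": the same for the moment, N m; "width": opening from 0.0 (shut) to 1.0 (fully open); "finger_force": force on a finger pad.
Only numpy, scipy, OpenCV 4.12 (cv2) and the standard library are available. Lean on these libraries where they do the work, as an engineer would, in place of code of your own. Each camera call takes 0.05 s, during which the arm holds its last target. There are 200 camera calls.

### The job

Test the turntable's stop: push the big mushroom button fully in until it latches, then push its wings round clockwise, the way the arrows on it point, until it pops fully out again. Only after that, push the small button on the other box all the way in and let it spring back. Nothing needs picking up: leave the bowl, jar, brush and cardboard box where they are.

Things in the scene. Friction and masses are not known exactly. Their poses are not given: they have to be found in the camera images.
- stop_box: Stop station screwed to the bench: grey box 120 x 120 x 55 mm high; origin at the centre of its underside, z up. On its top an aluminium collar (44 mm across, 10 mm high) carries a black mushroom head, coaxial with the box: 54 mm across, flat-domed, 20 mm from underside to top, with two opposite wings. A spring holds the head out; pushed fully in, a catch inside the box keeps it in. White arrows on the dome show the twist that releases it.
- stop_stem (a joint): How far the mushroom head is pushed in, m: 0 = out, 0.010 = hard against its stop. The push needs about 6 N. Past 0.0085 the catch engages; let go, the head then rests latched at about 0.0084. Twisting it frees the catch and it springs out by itself. The catch cannot engage while the head is held twisted.
- stop_head (a joint): Twist of the mushroom head about its vertical axis, rad: 0 = at rest, grows clockwise seen from above, hard stop 0.95. While the head is in, the catch lets go and the head pops out at about 0.45 to 0.6. A light spring turns the head back to 0 when let go; turning takes 0.02 N m at first and about 0.1 N m at the release.
- stop_top (a point): Centre of the top of the mushroom head, on its axis: 101 mm above the bench when out, about 93 mm when latched in, 91 mm against the stop.
- wing_a (a point): Outer tip of one wing of the mushroom head, at mid-height of the wing, 52 mm from the head's axis; moves with the head. A wing is a radial bar 12 mm wide and 14 mm high that sticks out from the head's 27 mm radius to 52 mm. The wings' undersides are 26 mm above the box's top when out, about 17 mm when latched; beside and below the wings there is only air down to the box.
- wing_b (a point): Outer tip of the opposite, identical wing.
- reset_box: Reset station screwed to the bench: grey box 80 x 80 x 45 mm high; origin at the centre of its underside, z up. It carries the small button at its centre.
- reset_button_top (a point): Centre of the top of the small round black push button (28 mm across, standing 10 mm proud of a 44 mm aluminium ring); 67 mm above the bench at rest. Pressed straight down.
- reset_button (a joint): How far the small button is pushed in, m: 0 = out, 0.006 = fully in (about 5 N); it springs back.
- bowl: Loose terracotta bowl, 110 mm across, 50 mm high, on the turntable disc (top 48 mm above the bench, 240 mm across), beyond the stations. Origin under its centre.
- jar: Loose closed jar, 60 mm across, 75 mm high. Origin under its centre.
- brush: Loose hand brush lying on the bench, under 30 mm high. Origin under its middle.
- finds_box: Loose lidded cardboard box, 128 x 188 x 77 mm high. Origin under its centre.
Mind the look-alikes: they are no part of the job. Leave any purple look-alike of the reset_box alone.

How it is judged:
On the way, in this order (a step that is already met when the one before it is completed fails the run):
1. the mushroom head is pushed in and latched (at least 7.5 mm in) (value of joint stop_stem above 0.0075 m), for 0.2 s.
2. the head is twisted clockwise by 0.25 rad or more while it is still latched in (value of joint stop_head above 0.25 rad and value of joint stop_stem above 0.006 m).
3. the head has come out again (less than 2 mm in) (value of joint stop_stem below 0.002 m), for 0.1 s.
4. with the head out, the small button is pushed in (at least 4.5 mm) (value of joint reset_button above 0.0045 m and value of joint stop_stem below 0.002 m), for 0.05 s.
At the end, for the whole second after the job is handed in: the mushroom head is out (less than 2 mm in) and turned back to rest (less than 0.15 rad), the small button is out (less than 1.5 mm in), and the bowl, jar, brush and cardboard box are within 20 mm of where they began (value of joint stop_stem below 0.002 m and value of joint stop_head below 0.15 rad and value of joint reset_button below 0.0015 m and distance of each of bowl, jar, brush, finds_box from where it was at the start of the episode below 0.02 m); the robot touches nothing.
It fails at once if the small button is pushed in while the mushroom head is in (value of joint reset_button above 0.003 m and value of joint stop_stem above 0.005 m).
It fails at once if the bowl, jar, brush or cardboard box is lifted or moved by more than 20 mm (distance of any of bowl, jar, brush, finds_box from where it was at the start of the episode above 0.02 m).
It also fails if it takes over 54 s, if anything falls off the work surface, if the arm or the gripper's body presses on something with over 40 N, if the wrist force passes 120 N, or if a joint passes its speed limit or range.

## Working session

There is one attempt and no reset: what is moved stays moved. The work goes in short steps, Python scripts to look and compute and a tool call to move; the robot and the scene stay as the last step left them, time stands still between calls to the robot, and variables do not carry over. Pictures are saved under pics/ and viewed, at most 10 in all, crops included, and the job is handed in when it is done.

Besides the shell and the picture viewer there is one more tool, called by a JSON object that holds its "api" and its "payload", one argument or row to a line. jog_arm: Moves the arm, as the interface text tells. Its arguments: {"type":"object","properties":{"offset":{"type":"array"},"turn":{"type":"array"},"gripper":{"type":"number"}},"required":["offset","turn"]}

```bash
mkdir -p pics
cat > h.py <<'E'
import numpy as np,cv2
from bench import r
def cast(name,u,v,z,cal=None):
    c=cal or r.get_calibration(name);f=192/np.tan(np.radians(c['fovy'])/2)
    R=cv2.Rodrigues(np.array(c['rvec'],float))[0];t=np.array(c['tvec'],float)
    o=-R.T@t;d=R.T@np.array([(u-c['cx'])/f,(v-c['cy'])/f,1])
    return o+d*(z-o[2])/d[2]
def save(p,n): cv2.imwrite('pics/'+n,p[:,:,::-1])
E
python3 - <<'E'
from h import *
a,d=r.capture('top');b,e=r.capture('scene')
np.savez('t.npz',a=a,d=d,b=b,e=e)
save(np.vstack([a,b])[:, :],'x.png')
im=np.hstack([a,b]); cv2.imwrite('pics/a1.png',a[:,:,::-1]);cv2.imwrite('pics/b1.png',b[:,:,::-1])
print(r.get_state());print(r.get_calibration('top'))
E
```

```text
{'time_s': 0.1, 'joint_positions': array([-1.43748969e+00,  4.94092232e-01,  1.34606550e+00,  2.92965147e-06,
        1.30250937e+00, -9.54980736e-02]), 'qd': array([-0.00064618, -0.00059713, -0.0007749 , -0.00034067,  0.00232649,
        0.00021585]), 'effort': array([-2.24449755e-04, -8.80246854e+01, -3.82542050e+01,  7.07130460e-02,
        4.81260731e-02, -1.78307357e-05]), 'tcp_pos': array([ 0.14171792, -0.60836851,  0.21341705]), 'eef_rot': array([-3.14052337e+00, -1.05262873e-04,  2.28803876e-01]), 'wrist_force': array([ 0.21577491, -0.37432748, -0.2146801 ]), 'wrist_torque': array([ 0.06698631, -0.02960376,  0.03643393]), 'finger_force': 0.0, 'width': 1.0038409392281684}
{'fovy': 54.458755317336006, 'cx': 253.4470551611598, 'cy': 191.30276140096242, 'rvec': array([ 2.20054899, -2.20472136,  0.01337861]), 'tvec': array([-0.00910409,  0.59392181,  0.95479645])}
```

View pics/a1.png

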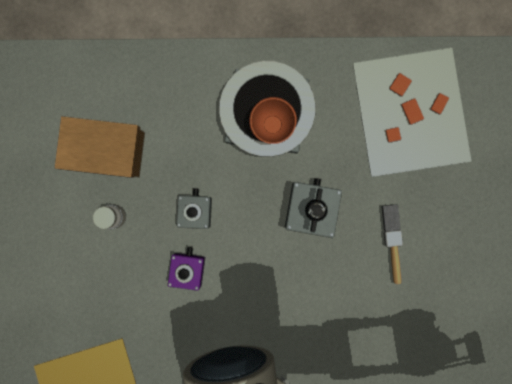

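View pics/b1.png

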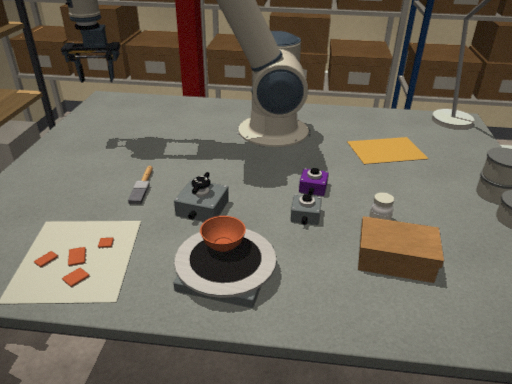

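Run:
```python
from h import *
a=np.load('t.npz')['a']
p=cv2.resize(a[160:300,150:350],None,fx=4,fy=4,interpolation=cv2.INTER_CUBIC)
save(np.clip(p.astype(int)*2,0,255).astype(np.uint8),'c1.png')
for n,u,v,z in [('stop',316,210,.101),('reset',192.5,212,.067),('purple',184,274,.067)]: print(n,cast('top',u,v,z))
```

```text
stop [ 0.54789255 -0.15644938  0.101     ]
reset [0.54261358 0.13661977 0.067     ]
purple [0.39331864 0.15680947 0.067     ]
```

View pics/c1.png

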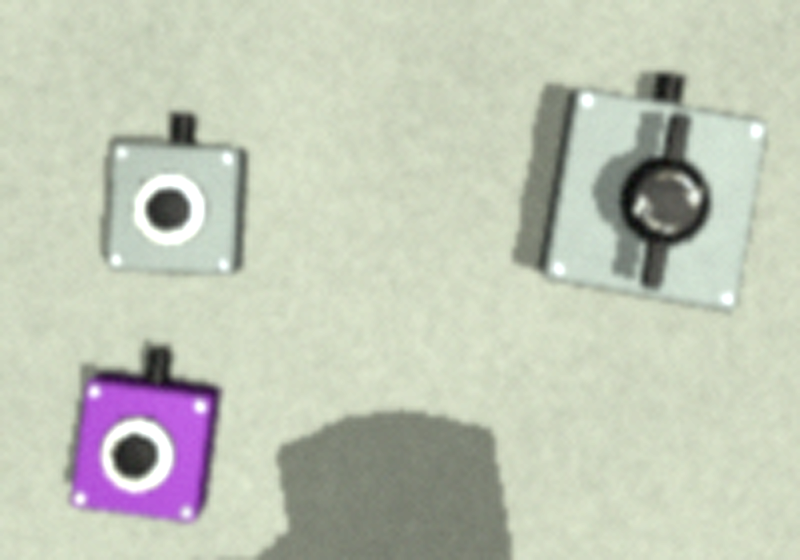

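The candidates are:
- Stop head at (316,210), the only winged black head.
- Grey box at (192,212), which is the reset box.
- Purple box at (184,274), the look-alike, to be left alone.

I'll move above the stop head.

{"api": "jog_arm", "payload": {
  "offset": [
    [0.78,-0.545,0],
    [0.78,-0.545,0],
    [0.78,-0.545,0],
    [0.78,-0.545,0],
    [0.78,-0.545,0],
    [0.78,-0.545,0],
    [0.78,-0.545,0],
    [0.78,-0.545,0]
  ],
  "turn": [0,0,0,0,0,0,0,0],
  "gripper": 0
}}

```text
time_s: 0.77
tcp_pos: [0.3461, -0.3806, 0.2138]
eef_rot: [-3.141, 0.0, 0.229]
wrist_force: [-0.0, -0.7, -0.3]
width: 0.446
finger_force: 0.0
```

{"api": "jog_arm", "payload": {
  "offset": [
    [0.78,-0.545,0],
    [0.78,-0.545,0],
    [0.78,-0.545,0],
    [0.78,-0.545,0],
    [0.78,-0.545,0],
    [0.78,-0.545,0],
    [0.38,-0.27,0],
    [0,0,0]
  ],
  "turn": [0,0,0,0,0,0,0,0]
}}

```text
time_s: 1.43
tcp_pos: [0.5124, -0.1954, 0.2136]
eef_rot: [-3.141, -0.0, 0.232]
wrist_force: [-0.1, -0.1, -0.5]
width: 0.006
finger_force: 0.0
```

Run:
```python
from h import *
s=r.get_state();c=r.get_calibration('wrist');w,d=r.capture('wrist');import pickle;pickle.dump((c,w,d),open('w.pkl','wb'))
print(s['tcp_pos'],s['eef_rot'],s['width']);save(np.clip(w.astype(int)*2,0,255).astype(np.uint8),'w1.png')
a,b=cast('top',319.5,188.75,.088),cast('top',312.75,231.25,.088);print(a,b,(a+b)/2,np.arctan2(*(a-b)[1::-1]))
```

```text
[ 0.51239948 -0.19538923  0.2136164 ] [-3.14091633e+00 -4.76929778e-04  2.32213555e-01] 0.006384555114992222
[ 0.5975964  -0.16698507  0.088     ] [ 0.49765586 -0.15053634  0.088     ] [ 0.54762613 -0.15876071  0.088     ] -0.16312274012406675
```

View pics/w1.png

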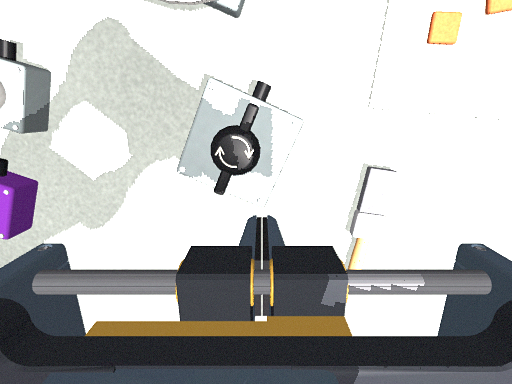

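The wrist picture shows the mushroom head centred near (236,150), with wing tips near (254,106) and (219,192). The arrows point clockwise.

Run:
```python
from h import *
import pickle;c,w,d=pickle.load(open('w.pkl','rb'))
a,b=cast('',254,106,.088,c),cast('',219,192,.088,c);print(a,b,(a+b)/2,np.hypot(*(a-b)[:2]),np.arctan2(*(a-b)[1::-1]),cast('',236,150,.098,c))
print(d[150,236])
```

```text
[ 0.59604643 -0.16725966  0.088     ] [ 0.49651411 -0.1493218   0.088     ] [ 0.54628027 -0.15829073  0.088     ] 0.10113579457207594 -0.17830746534183156 [ 0.54891769 -0.15899409  0.098     ]
0.28343627
```

{"api": "jog_arm", "payload": {
  "offset": [
    [0.36,-0.235,0],
    [0.36,-0.235,0],
    [0.35,-0.235,0.3],
    [0,0,0.6],
    [0,0,0.6],
    [0,0,0.6],
    [0,0,0.45],
    [0,0,0]
  ],
  "turn": [0,0,0,0,0,0,0,0]
}}

```text
time_s: 2.15
tcp_pos: [0.543, -0.1613, 0.1086]
eef_rot: [-3.138, 0.005, 0.228]
wrist_force: [-1.6, 0.9, -0.4]
width: 0.002
finger_force: 0.0
```

{"api": "jog_arm", "payload": {
  "offset": [
    [0,0,0.1],
    [0,0,0.1],
    [0,0,0.1],
    [0,0,0.05],
    [0,0,0.04],
    [0,0,0],
    [0,0,0],
    [0,0,0]
  ],
  "turn": [0,0,0,0,0,0,0,0]
}}

```text
time_s: 2.82
tcp_pos: [0.5461, -0.1617, 0.097]
eef_rot: [3.14, -0.001, 0.229]
wrist_force: [0.7, -2.5, 5.8]
width: 0.001
finger_force: 2.5
```

{"api": "jog_arm", "payload": {
  "offset": [
    [0.02,0,0.04],
    [0,0,0.04],
    [0,0,0.03],
    [0,0,0.02],
    [0,0,0.01],
    [0,0,0],
    [0,0,0],
    [0,0,0]
  ],
  "turn": [0,0,0,0,0,0,0,0]
}}

```text
time_s: 3.48
tcp_pos: [0.5466, -0.1612, 0.0909]
eef_rot: [3.141, -0.001, 0.229]
wrist_force: [1.1, -2.1, 5.3]
width: 0.006
finger_force: 2.5
```

{"api": "jog_arm", "payload": {
  "offset": [
    [0,0,0.03],
    [0,0,0.02],
    [0,0,0.02],
    [0,0,0.01],
    [0,0,0],
    [0,0,0],
    [0,0,0],
    [0,0,0]
  ],
  "turn": [0,0,0,0,0,0,0,0]
}}

```text
time_s: 4.15
tcp_pos: [0.5473, -0.1615, 0.09]
eef_rot: [3.14, -0.003, 0.229]
wrist_force: [-8.5, 0.2, 47.0]
width: 0.003
finger_force: 23.0
```

{"api": "jog_arm", "payload": {
  "offset": [
    [0,0,-0.2],
    [0,0,-0.5],
    [0,0,-0.5],
    [0,0,-0.4],
    [0,0,0],
    [0,0,0],
    [0,0,0],
    [0,0,0]
  ],
  "turn": [0,0,0,-0.5,-1,-1,-1,-1]
}}

```text
time_s: 4.82
tcp_pos: [0.5459, -0.1607, 0.1512]
eef_rot: [-3.14, 0.0, 0.593]
wrist_force: [-0.7, -0.5, 0.4]
width: 0.002
finger_force: 0.0
```

{"api": "jog_arm", "payload": {
  "offset": [
    [0,0,0],
    [0,0,0],
    [0,0,0],
    [0,0,0],
    [0,0,0],
    [0,0,0],
    [0,0,0],
    [0,0,0]
  ],
  "turn": [-1,-1,-1,-1,-1,-1,-1,-1],
  "gripper": 70
}}

```text
time_s: 5.48
tcp_pos: [0.5459, -0.1607, 0.1511]
eef_rot: [-3.14, -0.0, 1.233]
wrist_force: [0.5, -0.7, -0.6]
width: 0.555
finger_force: 0.0
```

{"api": "jog_arm", "payload": {
  "offset": [
    [0,0,0],
    [0,0,0],
    [0,0,0],
    [0,0,0],
    [0,0,0],
    [0,0,0],
    [0,0,0],
    [0,0,0]
  ],
  "turn": [-1,-1,-1,-1,-1,-1,-1,-1]
}}

```text
time_s: 6.15
tcp_pos: [0.5459, -0.1607, 0.1511]
eef_rot: [-3.141, -0.001, 1.873]
wrist_force: [0.5, -0.3, 0.2]
width: 0.766
finger_force: 0.0
```

{"api": "jog_arm", "payload": {
  "offset": [
    [0,0,0],
    [0,0,0],
    [0,0,0],
    [0,0,0],
    [0,0,0],
    [0,0,0],
    [0,0,0],
    [0,0,0]
  ],
  "turn": [-1,-1,-1,-1,-1,-1,-1,-0.3]
}}

```text
time_s: 6.82
tcp_pos: [0.5459, -0.1607, 0.1511]
eef_rot: [-3.141, -0.001, 2.457]
wrist_force: [-0.1, -0.4, -1.0]
width: 0.77
finger_force: 0.0
```

Run:
```python
from h import *
s=r.get_state();c=r.get_calibration('wrist');w,d=r.capture('wrist');import pickle;pickle.dump((c,w,d),open('w.pkl','wb'))
print(s['tcp_pos'],s['eef_rot'],s['width'],s['joint_positions']);save(np.clip(w.astype(int)*2,0,255).astype(np.uint8),'w2.png')
```

```text
[ 0.54592427 -0.16071823  0.1511242 ] [-3.14144680e+00 -1.27124135e-03  2.45714013e+00] 0.769716478805563 [-3.91370942e-01  4.85469544e-01  1.56035764e+00  2.55811619e-04
  1.09702465e+00 -1.27783170e+00]
```

View pics/w2.png

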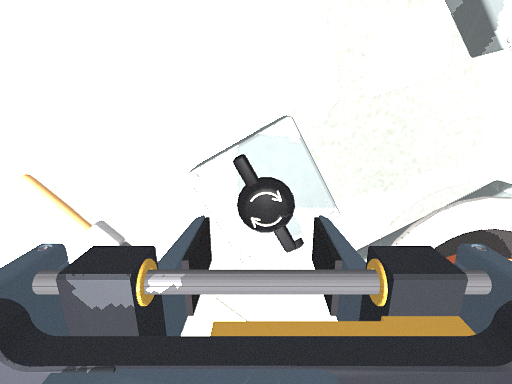

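The picture shows the head at (266,204) and wing tips at (240,160) and (293,247). The fingers straddle the head about 60° behind the wings.

Run:
```python
from h import *
import pickle;c,w,d=pickle.load(open('w.pkl','rb'))
for z in (.0797,.088):
  a,b=cast('',240,160,z,c),cast('',293,246,z,c);print((a+b)/2,np.hypot(*(a-b)[:2]),np.arctan2(*(a-b)[1::-1]))
R=cv2.Rodrigues(np.array(c['rvec'],float))[0];o=-R.T@c['tvec']
print(cast('',266,204,.09,c), 'top z',o[2]+R.T[2,2]*d[200:208,262:270].mean())
p=np.array([.547,-.159]);y=2.457;D=p-[.5459,-.1607];print('tool xy',D@[np.cos(y),np.sin(y)],D@[np.sin(y),-np.cos(y)])
```

```text
[ 0.54879706 -0.15623968  0.0797    ] 0.09903237421247454 2.9908667855524635
[ 0.5464527  -0.15458328  0.088     ] 0.09564623096566204 2.990866785552464
[ 0.544068   -0.15478275  0.09      ] top z 0.09101946157897783
tool xy 0.00022286338386131883 0.002012543642292978
```

{"api": "jog_arm", "payload": {
  "offset": [
    [0.03,0.07,0],
    [0,0,0.4],
    [0,0,0.4],
    [0,0,0.4],
    [0,0,0.4],
    [0,0,0.3],
    [0,0,0],
    [0,0,0]
  ],
  "turn": [0,0,0,0,0,0,0,0]
}}

```text
time_s: 7.53
tcp_pos: [0.5469, -0.1579, 0.0753]
eef_rot: [-3.141, -0.001, 2.451]
wrist_force: [-0.9, 0.5, -0.5]
width: 0.77
finger_force: 0.0
```

{"api": "jog_arm", "payload": {
  "offset": [
    [0,0,0],
    [0,0,0],
    [0,0,0],
    [0,0,0],
    [0,0,0],
    [0,0,0],
    [0,0,0],
    [0,0,0]
  ],
  "turn": [0.8,0.8,0.8,0.8,0.8,0.8,0.8,0.8]
}}

```text
time_s: 8.2
tcp_pos: [0.5478, -0.1582, 0.0767]
eef_rot: [3.14, 0.001, 1.936]
wrist_force: [0.4, 0.1, -0.6]
width: 0.767
finger_force: 0.4
```

{"api": "jog_arm", "payload": {
  "offset": [
    [0,0,0],
    [0,0,0],
    [0,0,0],
    [0,0,0],
    [0,0,0],
    [0,0,0],
    [0,0,0],
    [0,0,0]
  ],
  "turn": [0.8,0.8,0.8,0.8,0.8,0.8,0.8,0.8]
}}

```text
time_s: 8.87
tcp_pos: [0.5479, -0.1581, 0.0767]
eef_rot: [3.14, 0.0, 1.424]
wrist_force: [1.3, 2.5, -0.6]
width: 0.767
finger_force: 1.1
```

{"api": "jog_arm", "payload": {
  "offset": [
    [0,0,0],
    [0,0,0],
    [0,0,0],
    [0,0,0],
    [0,0,0],
    [0,0,0],
    [0,0,0],
    [0,0,0]
  ],
  "turn": [0.7,0.7,0.7,0.5,0,0,0,0]
}}

```text
time_s: 9.53
tcp_pos: [0.5477, -0.1582, 0.076]
eef_rot: [3.141, -0.0, 1.222]
wrist_force: [1.8, 1.9, 2.6]
width: 0.771
finger_force: 1.3
```

Run:
```python
from h import *
s=r.get_state();c=r.get_calibration('wrist');w,d=r.capture('wrist')
print(s['tcp_pos'],s['eef_rot'],s['wrist_force'],s['wrist_torque']);save(np.clip(w.astype(int)*2,0,255).astype(np.uint8),'w3.png')
```

```text
[ 0.54767759 -0.15823235  0.07600504] [ 3.14054140e+00 -4.23112482e-05  1.22165514e+00] [1.83397237 1.91926299 2.61044477] [ 0.25295111 -0.42325753  0.12987656]
```

View pics/w3.png

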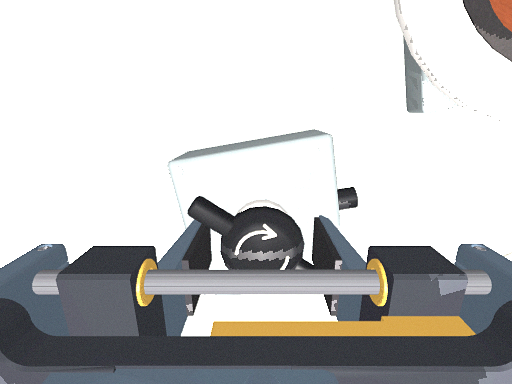

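The wings sit against the fingers, with an estimated twist of about 0.77 rad. I'll turn back, lift and check the height.

{"api": "jog_arm", "payload": {
  "offset": [
    [0,0,0],
    [0,0,0],
    [0,0,0],
    [0,0,0],
    [0,0,0],
    [0,0,0],
    [0,0,0],
    [0,0,0]
  ],
  "turn": [-0.8,-0.8,-0.8,-0.8,-0.8,-0.8,-0.8,-0.8]
}}

```text
time_s: 10.25
tcp_pos: [0.5472, -0.1583, 0.0755]
eef_rot: [-3.141, 0.0, 1.736]
wrist_force: [0.3, 0.3, -0.7]
width: 0.765
finger_force: 0.3
```

{"api": "jog_arm", "payload": {
  "offset": [
    [0,0,0],
    [0,0,0],
    [0,0,0],
    [0,0,0],
    [0,0,0],
    [0,0,0],
    [0,0,0],
    [0,0,0]
  ],
  "turn": [-0.9,-0.9,-0.9,-0.9,-0.9,-0.9,-0.9,-0.7]
}}

```text
time_s: 10.92
tcp_pos: [0.547, -0.1583, 0.0755]
eef_rot: [-3.141, -0.0, 2.297]
wrist_force: [0.5, 0.2, -0.2]
width: 0.768
finger_force: 0.0
```

{"api": "jog_arm", "payload": {
  "offset": [
    [0,0,-0.3],
    [0,0,-0.5],
    [0,0,-0.5],
    [0,0,-0.5],
    [0,0,-0.4],
    [0,0,0],
    [0,0,0],
    [0,0,0]
  ],
  "turn": [0,0,0,0,0,0,0,0]
}}

```text
time_s: 11.58
tcp_pos: [0.5467, -0.1581, 0.1629]
eef_rot: [-3.141, -0.001, 2.293]
wrist_force: [-0.0, 1.0, -0.2]
width: 0.765
finger_force: 0.0
```

Run:
```python
from h import *
s=r.get_state();c=r.get_calibration('wrist');w,d=r.capture('wrist')
print(s['tcp_pos'],s['eef_rot']);save(np.clip(w.astype(int)*2,0,255).astype(np.uint8),'w4.png')
R=cv2.Rodrigues(np.array(c['rvec'],float))[0];o=-R.T@c['tvec'];f=192/np.tan(np.radians(c['fovy'])/2)
v,u=np.mgrid[0:384,0:512];P=np.stack([(u-c['cx'])/f*d,(v-c['cy'])/f*d,d],-1)@R+o
for rad in (.005,.01): 
  m=(np.hypot(P[...,0]-.5475,P[...,1]+.158)<rad)&(P[...,2]<.12);print(m.sum(),np.median(P[m][:,2]))
p=np.array([.5435,.137]);y=s['eef_rot'][2];D=p-s['tcp_pos'][:2];print('tool xy to reset',D@[np.cos(y),np.sin(y)],D@[np.sin(y),-np.cos(y)])
```

```text
[ 0.54671785 -0.1580798   0.16285703] [-3.14102293e+00 -8.80816970e-04  2.29291183e+00]
89 0.10102331126501787
356 0.10076154783071907
tool xy to reset 0.22355748695311992 0.19262527029499718
```

View pics/w4.png

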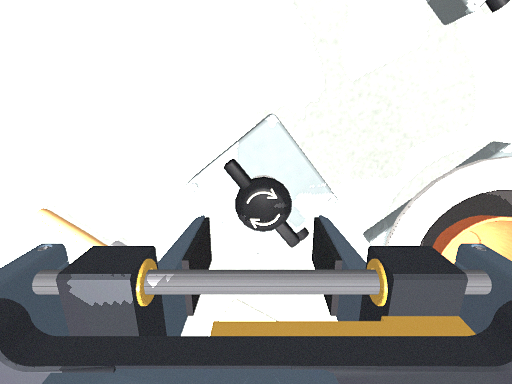

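The head is out, with its top at 101 mm, and back at rest: centre (263,203), wings in their starting direction. Next is the grey reset box.

{"api": "jog_arm", "payload": {
  "offset": [
    [0.45,0.4,0],
    [0.45,0.4,0],
    [0.45,0.4,0],
    [0.45,0.4,0],
    [0.45,0.4,0],
    [0.45,0.4,0],
    [0.45,0.4,0],
    [0.45,0.4,0]
  ],
  "turn": [0,0,0,0,0,0,0,0],
  "gripper": 0
}}

```text
time_s: 12.3
tcp_pos: [0.5474, 0.0356, 0.1625]
eef_rot: [-3.14, -0.001, 2.293]
wrist_force: [-0.1, -0.1, -0.6]
width: 0.216
finger_force: 0.0
```

{"api": "jog_arm", "payload": {
  "offset": [
    [0.45,0.4,0],
    [0.45,0.4,0],
    [0.3,0.3,0],
    [0,0,0],
    [0,0,0],
    [0,0,0],
    [0,0,0],
    [0,0,0]
  ],
  "turn": [0,0,0,0,0,0,0,0]
}}

```text
time_s: 12.97
tcp_pos: [0.5493, 0.0987, 0.1633]
eef_rot: [-3.141, -0.0, 2.292]
wrist_force: [-0.5, 0.6, 0.4]
width: 0.001
finger_force: 0.0
```

Run:
```python
from h import *
s=r.get_state();c=r.get_calibration('wrist');w,d=r.capture('wrist')
print(s['tcp_pos'],s['eef_rot']);save(np.clip(w.astype(int)*2,0,255).astype(np.uint8),'w5.png')
import pickle;pickle.dump((c,w,d),open('w.pkl','wb'))
```

```text
[0.54933422 0.09874317 0.16330092] [-3.14115806e+00 -1.69638524e-04  2.29177124e+00]
```

View pics/w5.png

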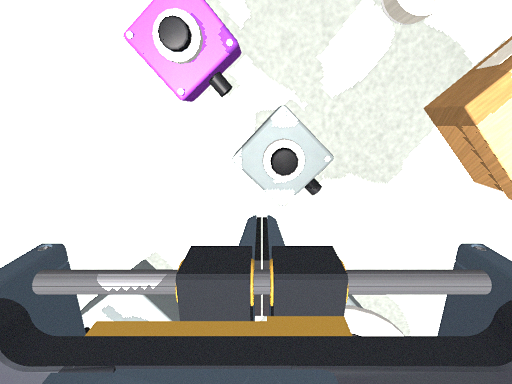

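The wrist picture shows the grey reset box with its button at (285,161). The purple look-alike is off at (175,34).

Run:
```python
from h import *
import pickle;c,w,d=pickle.load(open('w.pkl','rb'))
p=cast('',285,161,.067,c)[:2];y=2.292;D=p-[.5493,.0987];print(p,'tool',D@[np.cos(y),np.sin(y)],D@[np.sin(y),-np.cos(y)])
```

```text
[0.54116406 0.1419246 ] tool 0.03783424679756732 0.02243054538902995
```

{"api": "jog_arm", "payload": {
  "offset": [
    [0.3,0.18,0],
    [0.3,0.18,0],
    [0.28,0.17,0.3],
    [0,0,0.6],
    [0,0,0.6],
    [0,0,0.5],
    [0,0,0.2],
    [0,0,0]
  ],
  "turn": [0,0,0,0,0,0,0,0]
}}

```text
time_s: 13.68
tcp_pos: [0.5411, 0.1395, 0.074]
eef_rot: [-3.139, -0.002, 2.292]
wrist_force: [0.2, 0.5, -0.7]
width: 0.005
finger_force: 0.0
```

{"api": "jog_arm", "payload": {
  "offset": [
    [0,0,0.07],
    [0,0,0.07],
    [0,0,0.06],
    [0,0,0.04],
    [0,0,0],
    [0,0,0],
    [0,0,0],
    [0,0,0]
  ],
  "turn": [0,0,0,0,0,0,0,0]
}}

```text
time_s: 14.35
tcp_pos: [0.5424, 0.1401, 0.0662]
eef_rot: [3.141, 0.0, 2.293]
wrist_force: [1.9, -0.7, 1.2]
width: 0.006
finger_force: 1.0
```

{"api": "jog_arm", "payload": {
  "offset": [
    [0,0,0.04],
    [0,0,0.04],
    [0,0,0.03],
    [0,0,0.02],
    [0,0,0.01],
    [0,0,0],
    [0,0,0],
    [0,0,0]
  ],
  "turn": [0,0,0,0,0,0,0,0]
}}

```text
time_s: 15.02
tcp_pos: [0.5424, 0.1401, 0.0611]
eef_rot: [3.141, 0.001, 2.293]
wrist_force: [-1.9, -0.7, 18.4]
width: 0.006
finger_force: 9.4
```

The button is fully in: 61 mm, 18 N. I'll lift clear.

{"api": "jog_arm", "payload": {
  "offset": [
    [0,0,-0.2],
    [0,0,-0.5],
    [0,0,-0.6],
    [0,0,-0.6],
    [0,0,-0.4],
    [0,0,0],
    [0,0,0],
    [0,0,0]
  ],
  "turn": [0,0,0,0,0,0,0,0]
}}

```text
time_s: 15.68
tcp_pos: [0.5413, 0.14, 0.1514]
eef_rot: [-3.14, -0.001, 2.293]
wrist_force: [-0.6, -0.1, 0.6]
width: 0.007
finger_force: 0.0
```

Run:
```python
from h import *
print(r.get_state()['tcp_pos'],r.get_state()['wrist_force']);print(r.hand_in())
```

```text
[0.5413104  0.13995572 0.15142332] [-0.61443155 -0.09105472  0.55418834]
the job is handed in; nothing more can be done
None
```

I pushed the mushroom head in until it latched and twisted it clockwise until it popped out and returned to rest, then pushed the small button fully in and lifted off; the job was handed in at about 16 s, and no verdict came back.

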